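# Make up the polishing kit and the inspection kit

### The arm

A 6-joint arm with a two-finger parallel gripper is mounted at the origin on a cart in front of the work surface, level with it; the furniture and walls round the work are solid. World frame = base frame: x ahead of the robot, y to its left, z up, the work surface at z = 0. Lengths are in m, angles in rad, forces in N, time in s.
With the tool pointing down it reaches from about 0.35 to 0.775 m from the base axis. Payload 5.5 kg.
Tool frame: the origin (TCP) lies at the very end of the fingers, on their centre line; the grasp point (between the pads) lies 19 mm behind it; z points along the fingers, y is the line along which they close (so a half turn about z gives the same grasp; the last joint's range is limited). The gripper opens to 85 mm and grips with 20 to 120 N. Pads are 22 mm wide; open, the fingers measure 114 mm over their backs; the gripper's body (76 mm by 85 mm) begins 54 mm behind the grasp point. The pads swing forward as they close: fully open they stand 13 mm farther back than shut.
Start: joints at [-0.14, 0.313, 0.046, 1.304, 0, 1.431], TCP at [0.575, -0, 0.231] pointing down, gripper open.
Joint ranges: [-2.76, 2.76], [-0.86, 1.69], [-1.03, 1.26], [-2.2, 2.34], [-1.47, 1.5], [-3.14, 3.14]. Speed limits (rad/s): [2.57, 2.57, 3.14, 3.14, 3.14, 3.14].

### API

Orientations are given as a unit quaternion [w, x, y, z].
In Python, from workcell import env gives the robot as it stands. The module is installed in compiled form; this text tells all that it offers.
- The arm moves only by the tool jog_arm, never from a script. Its arguments are lists of equal length, an entry for each row: "gripper": the opening, from 0 (shut) to 1 (fully open); "offset": the shift along the world's x, y, z in cm, a list of three; "twist": the turn about the world's z in degrees. In form: {"gripper": [gripper, ...], "offset": [[dx, dy, dz], ...], "twist": [twist, ...]}. A call has exactly 8 rows; each row is the pose to reach, as a shift and turn from the pose commanded when the call began; what a row does not reach only later rows make up. A row lasts 1/8 s, in which the tool goes at most 62.5 mm and 10.7 degrees, less where a joint would pass 70% of its speed; a pose out of reach is approached as far as the arm can. A call with a gripper value outside its range is refused whole. The fingers move at their own pace and stop on an object; "squeeze" is the grip in N (left out, the last holds). Time passes only in rows, so rows that repeat a pose let the fingers close, or fill a call up. It gives the time, the measured TCP pose, the force, the opening and the grip force at its end, in the units of the state.
- env.get_state(): the state, without advancing time (a new reading comes with each control period).
- env.read_camera(name): name is "scene" or "side" or "wrist"; returns a dict with "image" (420x560x3 uint8, red, green, blue), "z_map" (420x560 float32, m along the optical axis (not along the pixel's ray), 0 where there is no reading), "fovy" (degrees; the focal length in pixels is half the picture's height over the tangent of half this angle, whatever the lens; pixels are square), "cx", "cy" (the principal point, pixels), "cam_to_world" (4x4, takes a point from camera to world coordinates). Camera axes: x right, y up, looking along -z (the intrinsics and any distortion apply to the point x, -y, -z); pixel columns grow to the right and rows downward; lengths in m; the calibration is good to about 2 mm. A picture is of the moment at which its call begins.
- env.hand_in(): hands the job in; it is judged then, once.
The state is a dict: "clock": time; "joint_pos": joint angles; "qvel": joint speeds; "tau": joint torques, N m; "tcp_pos": TCP position; "orientation": TCP orientation; "wrist_force": force on the tool from outside, world axes, zero at the start; "ft_torque": the same for the moment, N m; "finger_gap": finger opening in m; "grip_force": force on a finger pad.
Only numpy, scipy, OpenCV 4.12 (cv2) and the standard library are available. Lean on these libraries where they do the work, as an engineer would, in place of code of your own. Each camera call takes 0.05 s, during which the arm holds its last target. There are 200 camera calls.

### The job

Make up two kits from the stock standing on the desk: the polishing kit in the red tray is the red specimen mount and the blue paste tin, and the inspection kit in the green tray is the green specimen mount and the black eye loupe. In each tray the mount goes in the small compartment and the other thing in the large one, each standing flat on the tray floor the way up it stands now, wholly inside its compartment. Leave the black specimen mount and the chrome anvil where they are.

Things in the scene. Friction and masses are not known exactly. Their poses are not given: they have to be found in the camera images.
- red_mount_center (a point): red resin specimen mount, an upright disc 30 mm across and 18 mm high, 25 g, loose. The point is its centre, half-way up; z is its axis, up at the start.
- green_mount_center (a point): dark green resin specimen mount, an upright disc 30 mm across and 17 mm high, 25 g, loose. The point is its centre, half-way up; z is its axis, up at the start.
- paste_tin_center (a point): round blue paste tin with a fixed lid, 22 mm high, 53 mm across below and 55 mm across the lid (upper 9 mm), 90 g, loose. The point is its centre, half-way up; z is its axis, up at the start.
- loupe_center (a point): black eye loupe, a round cup 37 mm high, tapering from about 38 mm across at the top to about 28 mm at the foot, 50 g, loose. The point is its centre, half-way up; z is its axis, up at the start.
- red_tray: shallow red kit tray, 80 x 170 mm, fixed. Origin: centre of its underside; y along the tray, z up. Floor 3 mm thick; outer walls and divider 3 mm thick, their tops 8 mm above the desk. Two compartments, each 74 mm inside along x: small one inside from y = +14 to +82 mm (centre +48), large one from y = -82 to +11 mm (centre -35.5). A flat tab sticks out 9 mm at each end.
- green_tray: shallow green kit tray, 80 x 170 mm, fixed. Origin: centre of its underside; y along the tray, z up. Floor 3 mm thick; outer walls and divider 3 mm thick, their tops 8 mm above the desk. Two compartments, each 74 mm inside along x: small one inside from y = +14 to +82 mm (centre +48), large one from y = -82 to +11 mm (centre -35.5). A flat tab sticks out 9 mm at each end.
- black_mount_center (a point): black resin specimen mount, a disc 30 mm across and 16 mm high, loose; not wanted, it stays where it is. The point is its centre, half-way up.
- anvil_center (a point): polished chrome anvil cap (looks silver-white), a round disc 44 mm across and 18 mm high, loose; not wanted, it stays where it is. The point is its centre, half-way up.

How it is judged:
By the outcome, as a careful person would: the job done as asked, in the order asked, and still so for the second after the job is handed in, with the robot touching nothing.
It also fails if it takes over 120 s, if anything falls off the work surface, if the arm or the gripper's body presses on something with over 40 N, if the wrist force passes 120 N, or if a joint passes its speed limit or range.

## Working session

There is one attempt and no reset: what is moved stays moved. The work goes in short steps, Python scripts to look and compute and a tool call to move; the robot and the scene stay as the last step left them, time stands still between calls to the robot, and variables do not carry over. Pictures are saved under pics/ and viewed, at most 14 in all, crops included, and the job is handed in when it is done.

Besides the shell and the picture viewer there is one more tool, called after "Request:" by a JSON object that holds its "fn" and its "kwargs". jog_arm: Moves the arm, as the interface text tells. Its arguments: {"type":"object","properties":{"gripper":{"type":"array"},"offset":{"type":"array"},"twist":{"type":"array"},"squeeze":{"type":"number"}},"required":["gripper","offset","twist"]}

```bash
mkdir -p pics
cat > h.py <<'E'
import numpy as np, cv2
from workcell import env
def shot(name, fn=None):
    c=env.read_camera(name)
    if fn: cv2.imwrite('pics/'+fn, c['image'][:,:,::-1])
    return c
def world(c):
    im=c['image']; H,W=im.shape[:2]; f=H/2/np.tan(np.radians(c['fovy'])/2)
    u,v=np.meshgrid(np.arange(W),np.arange(H)); z=c['z_map']
    P=np.stack([(u-c['cx'])/f*z,-(v-c['cy'])/f*z,-z,np.ones_like(z)],-1)
    w=(P@np.array(c['cam_to_world']).T)[...,:3]; w[z==0]=np.nan
    return w
E
python3 - <<'E'
from h import *
for n in ('scene','side','wrist'):
    c=shot(n,n+'0.png'); print(n,{k:v for k,v in c.items() if k not in('image','z_map')})
print(env.get_state())
E
```

```text
scene {'fovy': 46.098621004880286, 'cx': 281.44053028229774, 'cy': 209.56572562720288, 'cam_to_world': array([[ 0.92492545, -0.32760788,  0.19283671,  0.7310162 ],
       [ 0.38013849,  0.80075967, -0.46290245, -0.555974  ],
       [-0.00276537,  0.50145491,  0.86517936,  1.0508957 ],
       [ 0.        ,  0.        ,  0.        ,  1.        ]])}
side {'fovy': 44.13670408259397, 'cx': 271.94171932539945, 'cy': 208.32616183602093, 'cam_to_world': array([[-0.82037013,  0.26127456, -0.50865356, -0.16214387],
       [-0.57157572, -0.34799061,  0.74310412,  0.92521135],
       [ 0.01714754,  0.90035445,  0.4348193 ,  0.60289822],
       [ 0.        ,  0.        ,  0.        ,  1.        ]])}
wrist {'fovy': 70.93560023499464, 'cx': 282.8894656529157, 'cy': 212.71048384159766, 'cam_to_world': array([[ 0.99999834, -0.00143418,  0.00112795,  0.57561816],
       [ 0.00103694,  0.95536524,  0.29542543,  0.07644924],
       [-0.00150129, -0.29542377,  0.95536514,  0.37242736],
       [ 0.        ,  0.        ,  0.        ,  1.        ]])}
{'clock': 0.15, 'joint_pos': array([-1.39589053e-01,  3.13856480e-01,  4.52733481e-02,  1.30359779e+00,
       -1.73074102e-05,  1.43119318e+00]), 'qvel': array([-0.00046242, -0.00010789,  0.00352824, -0.00148816,  0.00198844,
        0.0005057 ]), 'tau': array([ 1.76330479e-03, -4.81067133e+01,  2.98815805e+01,  1.39078675e-02,
       -1.10673584e-04, -5.56924022e-05]), 'tcp_pos': array([5.74634092e-01, 4.28303392e-05, 2.30611111e-01]), 'orientation': array([-5.47673952e-04,  7.07101626e-01,  7.07111597e-01, -4.23563751e-04]), 'wrist_force': array([0.40388406, 0.62838168, 0.54465471]), 'ft_torque': array([ 0.01090719,  0.05739674, -0.0055237 ]), 'grip_force': 0.0, 'finger_gap': 0.08557360402303299}
```

View pics/scene0.png

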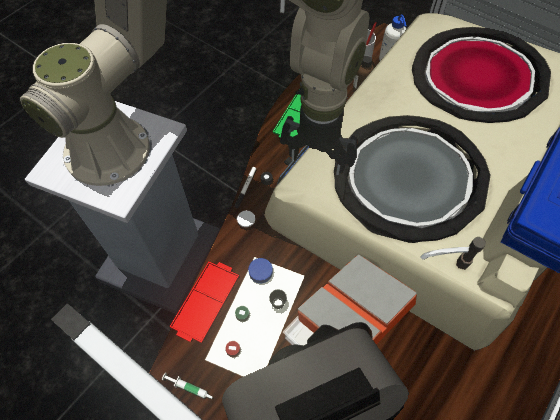

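View pics/wrist0.png

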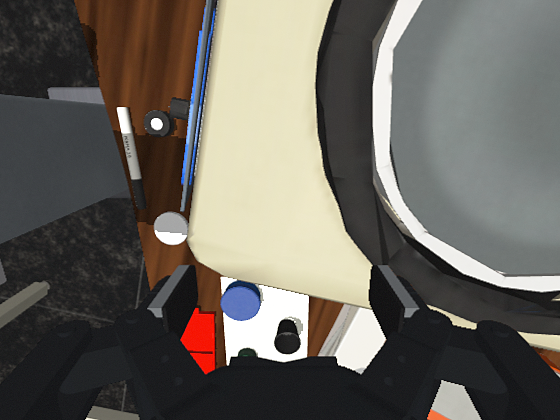

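View pics/side0.png

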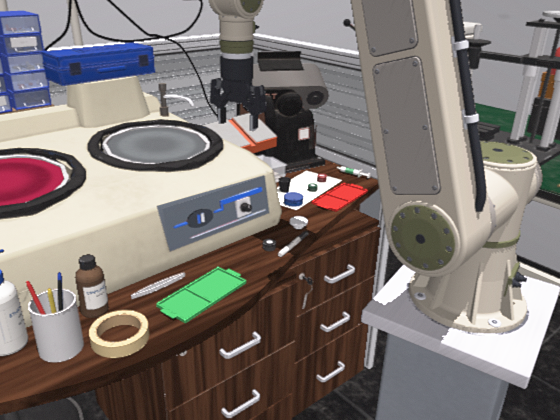

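```bash
cat >> h.py <<'E'
def blobs(c,zlo=0.002,zhi=0.06,box=(0.2,0.8,-0.5,0.5),minpx=25):
    w=world(c); hsv=cv2.cvtColor(c['image'],cv2.COLOR_RGB2HSV).astype(int); h,s,v=hsv[...,0],hsv[...,1],hsv[...,2]
    ok=(w[...,2]>zlo)&(w[...,2]<zhi)&(w[...,0]>box[0])&(w[...,0]<box[1])&(w[...,1]>box[2])&(w[...,1]<box[3])
    M={'red':((h<8)|(h>172))&(s>140)&(v>60),'green':(h>45)&(h<90)&(s>60),'blue':(h>105)&(h<130)&(s>90),'black':(v<60)&(s<90)}
    for k,m in M.items():
        n,l,st,ce=cv2.connectedComponentsWithStats((m&ok).astype(np.uint8))
        for i in range(1,n):
            if st[i,4]<minpx: continue
            p=w[l==i]; top=p[p[:,2]>np.percentile(p[:,2],90)-0.004]
            print(k,ce[i].round(),st[i,4],'min',p.min(0).round(3),'max',p.max(0).round(3),'topmid',((top.min(0)+top.max(0))/2).round(4), 'rect',[np.round(q,3) for q in cv2.minAreaRect((p[:,:2]*1000).astype(np.float32))])
E
python3 - <<'E'
from h import *
for n in ('scene','side'):
    print(n); c=shot(n); blobs(c)
    w=world(c)
    if n=='scene':
        for u,v in [(246,218),(266,178),(250,180),(233,348),(242,313),(278,297),(261,270),(215,290),(280,200),(330,240),(222,365),(300,270),(350,300),(300,375),(290,330),(292,115)]: print(u,v,w[v,u].round(3))
E
```

```text
scene
red [204. 302.] 2365 min [ 0.385 -0.37   0.002] max [ 0.474 -0.181  0.014] topmid [ 0.4294 -0.2756  0.0091] rect [array([ 427.884, -275.296]), array([187.912,  84.231]), np.float64(86.768)]
green [289. 114.] 348 min [0.383 0.207 0.002] max [0.439 0.376 0.015] topmid [0.4114 0.2891 0.0097] rect [array([413.577, 290.943]), array([168.238,  53.685]), np.float64(86.55)]
green [293. 133.] 27 min [0.429 0.227 0.002] max [0.446 0.249 0.008] topmid [0.438  0.2379 0.0052] rect [array([437.097, 236.787]), array([23.329, 12.112]), np.float64(62.147)]
green [191. 388.] 117 min [ 0.476 -0.461  0.009] max [ 0.505 -0.445  0.024] topmid [ 0.4905 -0.4533  0.0201] rect [array([ 490.555, -452.823]), array([15.288, 28.605]), np.float64(89.54)]
blue [260. 269.] 409 min [ 0.49  -0.193  0.017] max [ 0.543 -0.14   0.028] topmid [ 0.5168 -0.1668  0.0249] rect [array([ 515.491, -165.948]), array([49.748, 53.043]), np.float64(24.629)]
black [356.  86.] 29 min [0.535 0.43  0.007] max [0.556 0.446 0.059] topmid [0.5521 0.4332 0.0548] rect [array([545.904, 437.933]), array([ 5.267, 26.204]), np.float64(51.1
[... 1632 characters left out ...]
9  0.003] max [ 0.717 -0.305  0.06 ] topmid [ 0.6712 -0.3829  0.0561] rect [array([ 648.28 , -389.061]), array([206.539,  44.63 ]), np.float64(61.373)]
black [284. 184.] 122 min [ 0.564 -0.238  0.004] max [ 0.598 -0.196  0.039] topmid [ 0.5811 -0.2167  0.035 ] rect [array([ 580.305, -218.103]), array([28.078, 44.522]), np.float64(31.754)]
black [303. 234.] 33 min [ 0.383 -0.031  0.002] max [0.406 0.001 0.015] topmid [ 0.3907 -0.0132  0.0131] rect [array([389.459, -14.618]), array([21.805, 24.768]), np.float64(37.403)]
black [269. 247.] 51 min [0.412 0.067 0.003] max [0.436 0.091 0.017] topmid [0.4231 0.0799 0.015 ] rect [array([420.354,  82.042]), array([28.047, 14.846]), np.float64(41.268)]
```

Run:
```python
from h import *
def ray(c,u,v,z):
    f=210/np.tan(np.radians(c['fovy'])/2); T=np.array(c['cam_to_world']); d=T[:3,:3]@np.array([(u-c['cx'])/f,-(v-c['cy'])/f,-1]); return (T[:3,3]+d*(z-T[2,3])/d[2]).round(4)
S=shot('scene'); D=shot('side'); ws=world(S); wd=world(D)
hsv=cv2.cvtColor(S['image'],cv2.COLOR_RGB2HSV)
for nm,(u0,v0,z) in {'red':(233,348,.018),'green':(242,313,.017),'loupe':(278,298,.037)}.items():
    a=S['image'][v0-14:v0+15,u0-14:u0+15].astype(int)
    m=(a.min(2)<(110 if nm!='loupe' else 60)).astype(np.uint8)
    n,l,st,ce=cv2.connectedComponentsWithStats(m); i=1+np.argmax(st[1:,4]); x,y,w_,h_=st[i,:4]+np.array([u0-14,v0-14,0,0,0])[:4]
    print(nm,st[i],ce[i]+[u0-14,v0-14],'ray ctr mid-height',ray(S,ce[i][0]+u0-14,ce[i][1]+v0-14,z/2))
# height map
g=np.full((100,70),np.nan)
for w in (ws,wd):
    p=w.reshape(-1,3); p=p[np.isfinite(p).all(1)&(p[:,2]<.5)]
    p=p[(p[:,0]>.3)&(p[:,0]<.8)&(p[:,1]>-.5)&(p[:,1]<.5)]
    for x,y,z in p:
        i,j=int((y+.5)/.01),int((x-.3)/.01)
        if 0<=i<100 and 0<=j<50: g[i,j]=np.fmax(g[i,j],z)
for i in range(96,3,-3):
    r=np.nanmax(g[i-1:i+2],axis=0); print('%.2f'%(-.495+i*.01),' '.join('%3d'%(q*1000) if np.isfinite(q) else ' ..' for q in r[4:46:2]))
# wall profile along tray
for nm,C,P in (('red',(.428,-.2755),S),('green',(.428,.298),D)):
    w=world(P).reshape(-1,3); d=np.array([.057,.998])
    r=w[:,:2]-C; t=r@d; s=r@[d[1],-d[0]]
    k=(abs(s)<.03)&(abs(w[:,2])<.03); print(nm)
    print([(int(a*1000),round(float(np.median(w[k&(abs(t-a)<.002),2])*1000),1)) for a in np.arange(-.096,.097,.004) if (k&(abs(t-a)<.002)).any()])
sc=cv2.resize(S['image'][190:400,150:430],None,fx=2.8,fy=2.8,interpolation=cv2.INTER_CUBIC); cv2.imwrite('pics/crop1.png',sc[:,:,::-1])
```

```text
red [  7   7  15  16 154] [232.81168831 349.01948052] ray ctr mid-height [ 0.5329 -0.3498  0.009 ]
green [  7   7  15  16 134] [241.97014925 314.1119403 ] ray ctr mid-height [ 0.5191 -0.2738  0.0085]
loupe [16  7  5  8 15] [282.         294.46666667] ray ctr mid-height [ 0.5841 -0.2027  0.0185]
0.46  ..   2   3  26  26  24  24  27  27  81 118 119 123 150 158 165 173 190 191 183 184
0.44  ..   4   3   3  27  27  27  25   2   5 118 117 141 152 159 168 176 190 191 183 183
0.41  ..   5   4   3  11  10   4   3   3  10   3  91 148 155 162 170 179 193 193 184 184
0.38  -3   6   4  11  10  10  10   3   3  11   3 115 149 158 165 172 179 190 193 192 187
0.34   2   4  10   7   8   6  10   3  11  10  57 138 152 161 167 175 181 184 191 195 196
0.32   4   5  12  12  11   9  10   3  10   9  88 146 155 163 171 178 182 182 184 193 196
0.29   4   5  10   6   7   6  10   3  11   3 144 150 158 165 172 179 182 185 184 186 188
0.26   4   4  13   7   7   6  10   2   3 102 150 152 160 167 175 180 182 185 190 194 195
0.22   3   6  13  12  10   9  10   3   3 118 150 155 162 169 177 182 191 194 197 197 199
0.2
[... 2467 characters left out ...]
4.0), (72, 4.2), (76, 3.5), (80, 3.9), (84, 7.7), (88, 7.5), (92, 7.6), (96, 0.7)]
green
[(-96, 0.3), (-92, 1.5), (-88, 9.0), (-83, 9.2), (-79, 7.1), (-75, 4.0), (-71, 3.8), (-67, 4.1), (-63, 4.2), (-59, 4.0), (-55, 3.7), (-51, 3.9), (-47, 4.0), (-43, 4.4), (-39, 4.1), (-35, 4.1), (-31, 4.0), (-27, 3.6), (-23, 3.8), (-19, 4.0), (-15, 4.0), (-11, 4.2), (-7, 4.3), (-3, 4.1), (0, 4.0), (4, 4.2), (8, 4.4), (12, 7.6), (16, 7.0), (20, 4.6), (24, 3.8), (28, 3.8), (32, 4.0), (36, 3.9), (40, 3.7), (44, 4.0), (48, 4.0), (52, 3.7), (56, 3.7), (60, 4.2), (64, 4.1), (68, 3.8), (72, 3.8), (76, 3.9), (80, 4.5), (84, 8.1), (88, 7.6), (92, 2.5), (96, 2.5)]<stdin>:20: RuntimeWarning: All-NaN slice encountered
```

View pics/crop1.png

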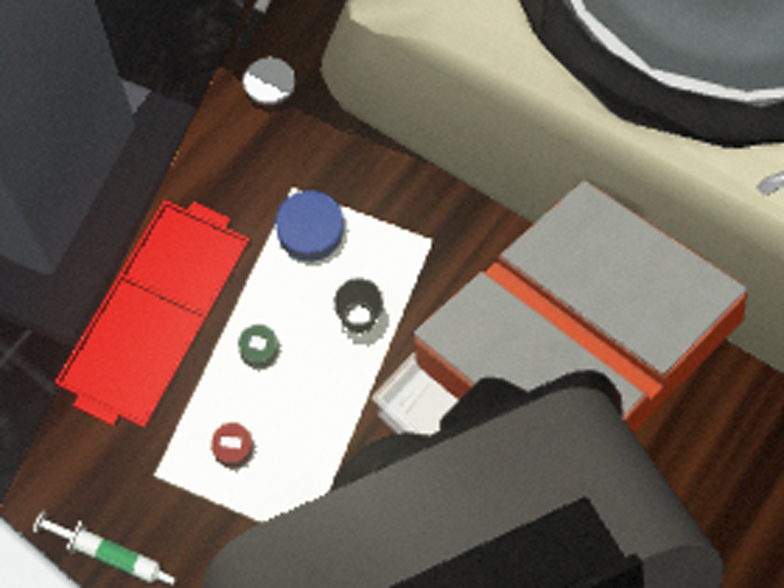

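The scene crop shows the tin, loupe, green and red mounts on the white sheet, at crop pixels (310,227), (358,305), (258,345) and (231,443). The red tray's divider lies towards its +y end. All heights agree with the sizes given, so I'll move above the stock for a closer look.

Request:
{"fn": "jog_arm", "kwargs": {"gripper": [0.6,0.6,0.6,0.6,0.6,0.6,0.6,0.6], "offset": [[0,-5,0],[-1,-10,0],[-2,-15,0],[-3,-20,0],[-4,-25,0],[-4.5,-27,0],[-4.5,-27,0],[-4.5,-27,0]], "twist": [0,0,0,0,0,0,0,0], "squeeze": 30}}

```text
clock: 1.35
tcp_pos: [0.5302, -0.2688, 0.2313]
orientation: [-0.0, 0.707, 0.707, 0.0]
wrist_force: [-1.2, 0.2, 0.1]
finger_gap: 0.0513
grip_force: 0.0
```

Run:
```python
from h import *
print(env.get_state()['tcp_pos'])
c=shot('wrist','w1.png'); blobs(c,box=(.35,.65,-.45,-.08),minpx=60)
```

```text
[ 0.53022429 -0.26878443  0.23131982]
red [203. 181.] 5980 min [ 0.385 -0.368  0.002] max [ 0.474 -0.179  0.009] topmid [ 0.4294 -0.2735  0.0063] rect [array([ 429.334, -273.111]), array([187.637,  80.363]), np.float64(86.81)]
red [284. 244.] 295 min [ 0.52  -0.361  0.009] max [ 0.546 -0.332  0.019] topmid [ 0.5328 -0.3468  0.0168] rect [array([ 532.808, -346.788]), array([26.329, 29.399]), np.float64(0.128)]
green [273. 186.] 366 min [ 0.505 -0.285  0.005] max [ 0.533 -0.255  0.018] topmid [ 0.5189 -0.2699  0.016 ] rect [array([ 518.893, -269.93 ]), array([27.324, 29.891]), np.float64(0.079)]
green [255. 309.] 162 min [ 0.477 -0.45   0.008] max [ 0.505 -0.442  0.018] topmid [ 0.4914 -0.4465  0.0158] rect [array([ 491.086, -446.181]), array([27.653,  7.68 ]), np.float64(1.169)]
blue [269.  95.] 1994 min [ 0.488 -0.191  0.019] max [ 0.542 -0.137  0.024] topmid [ 0.5154 -0.1636  0.0214] rect [array([ 515.999, -164.127]), array([53.766, 52.881]), np.float64(43.624)]
black [328. 145.] 640 min [ 0.562 -0.235  0.002] max [ 0.598 -0.199  0.038] topmid [ 0.5804 -0.2169  0.0349] rect [array([ 580.686, -216.612]), array([35.29 , 36.079]), np.float64(46.379)]
black [367. 260.] 463 min [ 0.63  -0.398  0.003] max [ 0.65  -0.334  0.05 ] topmid [ 0.6448 -0.3783  0.0344] rect [array([ 639.743, -366.053]), array([64.518, 20.458]), np.float64(89.985)]
```

View pics/w1.png

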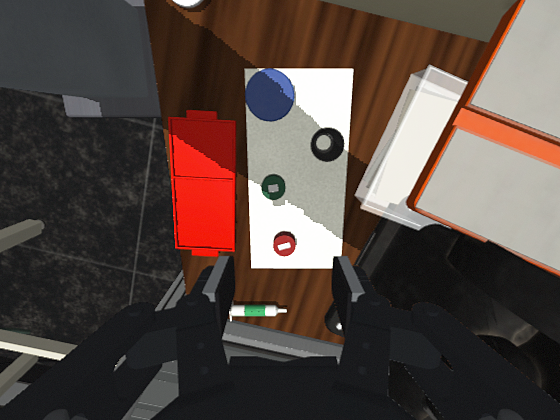

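The view shows red at (284,244), green at (273,186), the tin at (269,95) and the loupe at (327,144). Both cameras agree to within 4 mm. Next I'll fetch the red mount.

Request:
{"fn": "jog_arm", "kwargs": {"gripper": [0.6,0.6,0.6,0.6,0.6,0.6,0.6,0.6], "offset": [[0.3,-4,0],[0.3,-7.8,-4],[0.3,-7.8,-9],[0.3,-7.8,-14],[0.3,-7.8,-18],[0.3,-7.8,-21],[0.3,-7.8,-22.7],[0.3,-7.8,-22.7]], "twist": [0,0,0,0,0,0,0,0]}}

```text
clock: 2.4
tcp_pos: [0.5329, -0.3466, 0.0035]
orientation: [-0.001, 0.707, 0.708, -0.0]
wrist_force: [0.9, -0.3, -0.3]
finger_gap: 0.0512
grip_force: 0.0
```

Request:
{"fn": "jog_arm", "kwargs": {"gripper": [0.3,0.2,0.2,0.2,0.2,0.2,0.2,0.2], "offset": [[0,0,0],[0,0,0],[0,0,0],[0,0,0],[0,0,0],[0,0,0],[0,0,2],[0,0,5]], "twist": [0,0,0,0,0,0,0,0], "squeeze": 30}}

```text
clock: 3.4
tcp_pos: [0.5321, -0.3475, 0.054]
orientation: [-0.001, 0.707, 0.707, -0.0]
wrist_force: [-0.3, 0.4, -0.4]
finger_gap: 0.0292
grip_force: 29.7
```

Run:
```python
from h import *
s=env.get_state(); print(s['tcp_pos'],s['finger_gap'],s['grip_force'])
c=shot('wrist','w2.png')
```

```text
[ 0.53211613 -0.34749307  0.05399667] 0.029189100266264555 29.7004035115242
```

View pics/w2.png

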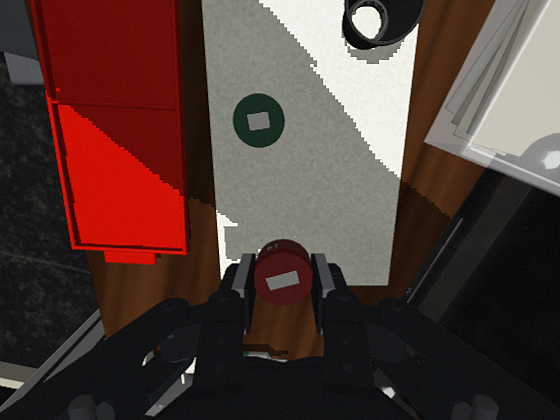

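The red mount is held between the pads at (283,278), gap 29 mm. Now it goes into the small compartment.

Request:
{"fn": "jog_arm", "kwargs": {"gripper": [0.2,0.2,0.2,0.2,0.2,0.2,0.2,0.2], "offset": [[-3,4,1],[-6.5,8,1],[-10.1,12.2,1],[-10.1,12.2,1],[-10.1,12.2,-2],[-10.1,12.2,-4],[-10.1,12.2,-4.6],[-10.1,12.2,-4.6]], "twist": [0,0,0,0,0,0,0,0]}}

```text
clock: 4.45
tcp_pos: [0.4326, -0.2268, 0.009]
orientation: [0.0, 0.707, 0.707, -0.0]
wrist_force: [0.3, -0.1, 0.6]
finger_gap: 0.0287
grip_force: 30.4
```

Request:
{"fn": "jog_arm", "kwargs": {"gripper": [0.43,0.43,0.43,0.43,0.43,0.43,0.43,0.43], "offset": [[0,0,0],[0,0,0],[0,0,0],[0,0,2],[0,0,6],[0,0,10],[0,0,13],[0,0,13]], "twist": [0,0,0,0,0,0,0,0]}}

```text
clock: 5.45
tcp_pos: [0.4337, -0.2272, 0.1409]
orientation: [0.003, 0.707, 0.707, 0.0]
wrist_force: [0.1, -1.0, -0.4]
finger_gap: 0.0368
grip_force: 0.0
```

Run:
```python
from h import *
s=env.get_state(); print(s['tcp_pos'],s['finger_gap'],s['grip_force'],s['joint_pos'])
c=shot('wrist','w3.png')
```

```text
[ 0.43367603 -0.22720532  0.14085185] 0.036770286449372226 0.0 [-6.46751014e-01  1.93578504e-01 -3.40164468e-01  1.03153226e+00
  3.83204298e-05  9.23971393e-01]
```

View pics/w3.png

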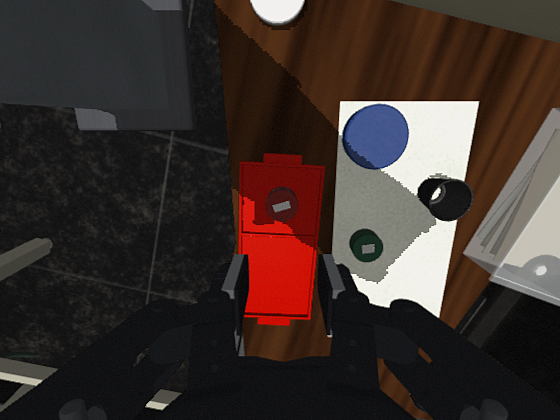

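The red mount stands in the small compartment, at (282,204), clear of the divider. Now the tin, with the tool turned 90° so that the camera clears the polisher.

Request:
{"fn": "jog_arm", "kwargs": {"gripper": [0.85,0.85,0.85,0.85,0.85,0.85,0.85,0.85], "offset": [[0,0,2],[2,1.5,2],[4,3,2],[6,4.5,2],[8.4,6.2,2],[8.4,6.2,2],[8.4,6.2,2],[8.4,6.2,2]], "twist": [10,20,30,40,50,60,70,80]}}

```text
clock: 6.5
tcp_pos: [0.5151, -0.1634, 0.1562]
orientation: [-0.002, 0.084, 0.996, 0.001]
wrist_force: [0.3, -0.7, 0.1]
finger_gap: 0.0728
grip_force: 0.0
```

Request:
{"fn": "jog_arm", "kwargs": {"gripper": [0.85,0.85,0.85,0.85,0.85,0.85,0.85,0.85], "offset": [[0,0,0],[0,0,-1],[0,0,-5],[0,0,-9],[0,0,-12],[0,0,-14],[0,0,-15.3],[0,0,-15.3]], "twist": [5,10,10,10,10,10,10,10]}}

```text
clock: 7.5
tcp_pos: [0.5147, -0.1634, 0.0037]
orientation: [-0.001, 0.0, 1.0, 0.001]
wrist_force: [-0.2, 0.4, 0.2]
finger_gap: 0.0726
grip_force: 0.0
```

Request:
{"fn": "jog_arm", "kwargs": {"gripper": [0.7,0.5,0.5,0.5,0.5,0.5,0.5,0.5], "offset": [[0,0,0],[0,0,0],[0,0,0],[0,0,0],[0,0,0],[0,0,0],[0,0,2],[0,0,5]], "twist": [0,0,0,0,0,0,0,0], "squeeze": 35}}

```text
clock: 8.5
tcp_pos: [0.515, -0.1635, 0.0549]
orientation: [-0.001, 0.0, 1.0, 0.001]
wrist_force: [-0.4, -0.1, -0.3]
finger_gap: 0.0537
grip_force: 37.1
```

Run:
```python
from h import *
s=env.get_state(); print(s['tcp_pos'],s['orientation'],s['finger_gap'],s['grip_force'],s['joint_pos'])
c=shot('wrist','w4.png')
```

```text
[ 0.51498295 -0.16354002  0.05493767] [-1.15980979e-03  1.85963329e-05  9.99999149e-01  5.96716742e-04] 0.05372639472404033 37.13073492050171 [-4.56124525e-01  3.68015652e-01 -3.32169884e-01  8.73218941e-01
  4.97449607e-05 -4.56087397e-01]
```

View pics/w4.png

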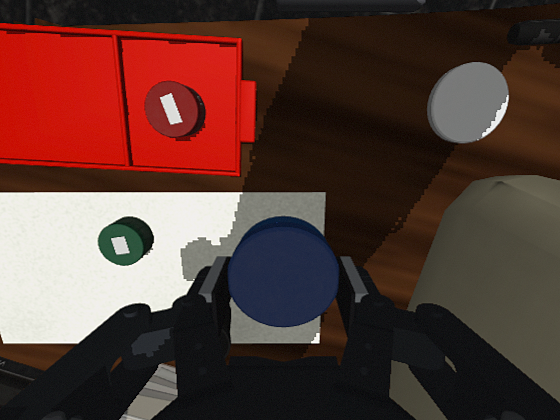

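The tin is held at (284,270), gap 54 mm, and the red mount is still in place. I'll carry the tin to the large compartment.

Request:
{"fn": "jog_arm", "kwargs": {"gripper": [0.5,0.5,0.5,0.5,0.5,0.5,0.5,0.5], "offset": [[-2,-4,2],[-5,-8,2],[-7,-12,2],[-8.9,-14.5,1],[-8.9,-14.5,-2],[-8.9,-14.5,-4],[-8.9,-14.5,-4.6],[-8.9,-14.5,-4.6]], "twist": [0,0,0,0,0,0,0,0]}}

```text
clock: 9.55
tcp_pos: [0.4269, -0.3089, 0.0097]
orientation: [-0.0, -0.0, 1.0, 0.0]
wrist_force: [-0.2, -0.6, -1.3]
finger_gap: 0.0544
grip_force: 37.2
```

Request:
{"fn": "jog_arm", "kwargs": {"gripper": [0.69,0.69,0.69,0.69,0.69,0.69,0.69,0.69], "offset": [[0,0,0],[0,0,0],[0,0,0],[0,0,2],[0,0,6],[0,0,10],[0,0,13],[0,0,13]], "twist": [0,0,0,0,0,0,0,0]}}

```text
clock: 10.55
tcp_pos: [0.4285, -0.3104, 0.142]
orientation: [0.002, -0.0, 1.0, -0.002]
wrist_force: [0.4, -0.3, -0.5]
finger_gap: 0.0588
grip_force: 0.0
```

Run:
```python
from h import *
s=env.get_state(); print(s['tcp_pos'],s['orientation'],s['finger_gap'],s['grip_force'],s['joint_pos'])
c=shot('wrist','w5.png'); blobs(c,box=(.35,.65,-.45,-.08),minpx=60)
```

```text
[ 0.42852628 -0.31038951  0.14201459] [ 1.99806381e-03 -6.01230041e-05  9.99996190e-01 -1.90345956e-03] 0.058767970572246114 0.0 [-7.78691264e-01  2.65153364e-01 -2.43514874e-01  1.05660973e+00
  9.71133880e-05 -7.78811243e-01]
red [327. 200.] 8642 min [ 0.385 -0.368  0.002] max [ 0.473 -0.179  0.025] topmid [ 0.4293 -0.2738  0.0143] rect [array([ 429.351, -273.494]), array([187.582,  80.211]), np.float64(86.898)]
green [149. 262.] 290 min [ 0.476 -0.45   0.007] max [ 0.506 -0.443  0.019] topmid [ 0.491  -0.4468  0.0158] rect [array([ 491.126, -446.548]), array([30.42 ,  6.822]), np.float64(0.549)]
green [320. 284.] 580 min [ 0.503 -0.285  0.002] max [ 0.533 -0.256  0.018] topmid [ 0.5177 -0.2703  0.0156] rect [array([ 517.666, -270.53 ]), array([30.276, 28.354]), np.float64(14.53)]
blue [285. 202.] 2703 min [ 0.399 -0.334  0.002] max [ 0.455 -0.281  0.027] topmid [ 0.4261 -0.3078  0.0243] rect [array([ 426.055, -307.726]), array([53.546, 54.988]), np.float64(86.735)]
black [317. 272.] 103 min [ 0.503 -0.284  0.002] max [ 0.511 -0.262  0.016] topmid [ 0.5063 -0.2728  0.0121] rect [array([ 506.007, -273.458]), array([ 5.854, 22.787]), np.float64(11.376)]
black [161. 388.] 812 min [ 0.612 -0.45   0.017] max [ 0.638 -0.427  0.06 ] topmid [ 0.6304 -0.4404  0.0557] rect [array([ 626.848, -440.556]), array([31.405, 16.888]), np.float64(29.498)]
```

View pics/w5.png

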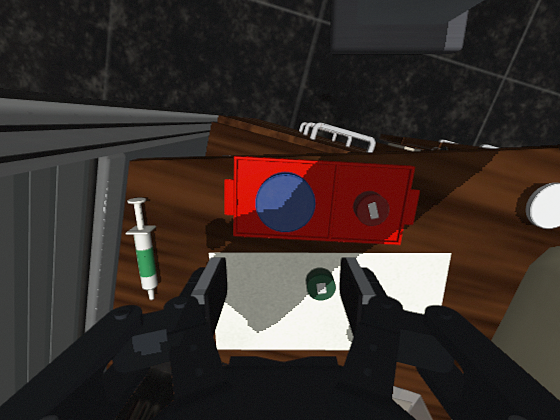

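The tin is flat in the large compartment at (285,202), top at 24.5 mm, and the red mount is at (371,209). Next the green mount, with a slightly higher grasp so the tips clear the tray walls.

Request:
{"fn": "jog_arm", "kwargs": {"gripper": [0.6,0.6,0.6,0.6,0.6,0.6,0.6,0.6], "offset": [[4,2,0],[9.1,3.9,0],[9.1,3.9,-4],[9.1,3.9,-8],[9.1,3.9,-11],[9.1,3.9,-12.5],[9.1,3.9,-13.3],[9.1,3.9,-13.3]], "twist": [0,0,0,0,0,0,0,0]}}

```text
clock: 11.6
tcp_pos: [0.518, -0.2701, 0.0063]
orientation: [-0.0, 0.0, 1.0, 0.0]
wrist_force: [0.5, 0.1, 0.4]
finger_gap: 0.0513
grip_force: 0.0
```

Request:
{"fn": "jog_arm", "kwargs": {"gripper": [0.3,0.2,0.2,0.2,0.2,0.2,0.2,0.2], "offset": [[0,0,0],[0,0,0],[0,0,0],[0,0,0],[0,0,0],[0,0,0],[0,0,2],[0,0,5]], "twist": [0,0,0,0,0,0,0,0], "squeeze": 30}}

```text
clock: 12.6
tcp_pos: [0.5171, -0.2694, 0.056]
orientation: [-0.001, 0.0, 1.0, 0.001]
wrist_force: [-0.3, -0.5, -0.4]
finger_gap: 0.029
grip_force: 29.6
```

Request:
{"fn": "jog_arm", "kwargs": {"gripper": [0.2,0.2,0.2,0.2,0.2,0.2,0.2,0.2], "offset": [[0,0,6],[-3,0,12],[-6,3,17],[-8.8,8,17],[-8.8,13,17],[-8.8,18,17],[-8.8,23,17],[-8.8,28,17]], "twist": [0,0,0,0,0,0,0,0]}}

```text
clock: 13.6
tcp_pos: [0.4297, 0.0115, 0.2266]
orientation: [0.0, 0.0, 1.0, 0.0]
wrist_force: [1.5, 0.1, -0.2]
finger_gap: 0.0287
grip_force: 29.7
```

Request:
{"fn": "jog_arm", "kwargs": {"gripper": [0.2,0.2,0.2,0.2,0.2,0.2,0.2,0.2], "offset": [[0,5,0],[0,10,0],[0,15,0],[0,20,0],[0,25,0],[0,28,0],[0,28,0],[0,28,0]], "twist": [0,0,0,0,0,0,0,0]}}

```text
clock: 14.6
tcp_pos: [0.4297, 0.2895, 0.2262]
orientation: [-0.0, -0.0, 1.0, -0.0]
wrist_force: [-0.9, 0.0, -0.4]
finger_gap: 0.0283
grip_force: 29.8
```

Run:
```python
from h import *
s=env.get_state(); print(s['tcp_pos'],s['finger_gap'],s['grip_force'],s['joint_pos'])
c=shot('wrist','w6.png'); blobs(c,box=(.33,.65,.15,.5),minpx=60)
C=shot('side');blobs(C,box=(.35,.52,.15,.42),minpx=60)
```

```text
[0.42968762 0.28951836 0.22615078] 0.02832011689470983 29.75365698337555 [ 4.38054139e-01  2.05232801e-01 -1.09674522e-01  1.25663383e+00
 -2.74534702e-04  4.37840275e-01]
green [292. 181.] 6244 min [0.383 0.208 0.002] max [0.471 0.397 0.01 ] topmid [0.4272 0.3023 0.0065] rect [array([427.526, 302.355]), array([187.864,  80.401]), np.float64(86.681)]
green [200. 294.] 2316 min [0.382 0.205 0.002] max [0.479 0.397 0.013] topmid [0.4272 0.3019 0.0088] rect [array([431.309, 301.231]), array([189.903,  92.008]), np.float64(86.597)]
```

View pics/w6.png

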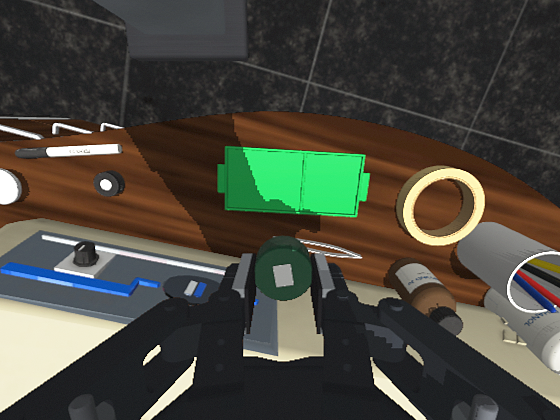

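The green tray is at (293,181), centre (0.4275, 0.302), with its divider to the +y side as in the red tray. I'll lower the green mount into the small compartment.

Request:
{"fn": "jog_arm", "kwargs": {"gripper": [0.2,0.2,0.2,0.2,0.2,0.2,0.2,0.2], "offset": [[0,4,-2],[0,6,-7],[0,6,-12],[0,6,-16],[0,6,-19],[0,6,-21],[0,6,-21.6],[0,6,-21.6]], "twist": [0,0,0,0,0,0,0,0]}}

```text
clock: 15.7
tcp_pos: [0.4304, 0.3491, 0.0111]
orientation: [0.0, 0.001, 1.0, 0.0]
wrist_force: [-0.2, 0.1, 0.1]
finger_gap: 0.0289
grip_force: 29.7
```

Request:
{"fn": "jog_arm", "kwargs": {"gripper": [0.42,0.42,0.42,0.42,0.42,0.42,0.42,0.42], "offset": [[0,0,0],[0,0,0],[0,0,0],[0,0,2],[0,0,7],[0,0,12],[0,0,17],[0,0,21]], "twist": [0,0,0,0,0,0,0,0]}}

```text
clock: 16.7
tcp_pos: [0.4303, 0.3502, 0.2227]
orientation: [0.001, -0.0, 1.0, 0.001]
wrist_force: [0.1, 0.7, -0.4]
finger_gap: 0.0358
grip_force: 0.0
```

Request:
{"fn": "jog_arm", "kwargs": {"gripper": [0.6,0.6,0.6,0.6,0.6,0.6,0.6,0.6], "offset": [[0,-5,1],[0,-10,1],[0,-16,1],[0,-22,1],[0,-28,1],[0,-34,1],[0,-40,1],[0,-46,1]], "twist": [0,0,0,0,0,0,0,0]}}

```text
clock: 17.7
tcp_pos: [0.4298, -0.1119, 0.2306]
orientation: [0.001, -0.0, 1.0, -0.0]
wrist_force: [1.0, 0.4, 0.2]
finger_gap: 0.0511
grip_force: 0.0
```

Run:
```python
from h import *
s=env.get_state(); print(s['tcp_pos'],s['joint_pos'])
C=shot('side','s7.png'); w=world(C)
k=(abs(w[...,0]-.43)<.035)&(abs(w[...,1]-.35)<.03)&(w[...,2]>.012)&(w[...,2]<.04); p=w[k]; print(len(p),p.min(0),p.max(0))
c=cv2.resize(C['image'][150:340,140:340],None,fx=3,fy=3); cv2.imwrite('pics/s7c.png',c[:,:,::-1])
```

```text
[ 0.42984287 -0.11192879  0.23061965] [-4.36017208e-01  5.95923493e-02 -2.68840535e-01  1.24129253e+00
  2.65967195e-04 -4.36117703e-01]
180 [0.41389176 0.33379648 0.01201357] [0.44699617 0.36612613 0.02356833]
```

View pics/s7c.png

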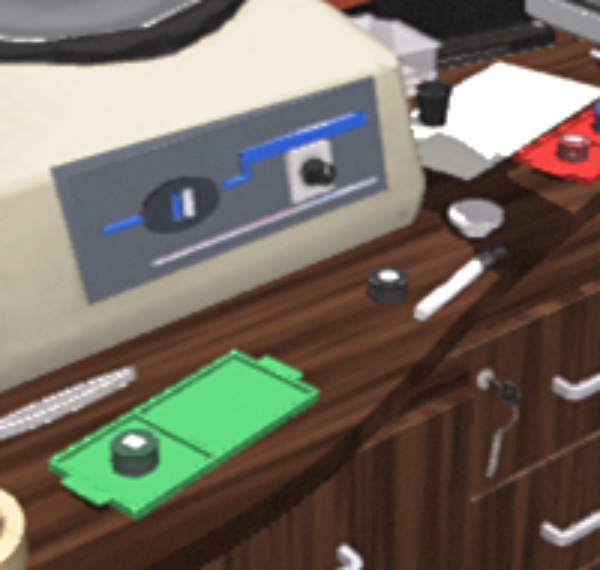

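The green mount stands in its small compartment, at (134,452) in the crop, with the black mount and anvil untouched. The last item is the loupe.

Request:
{"fn": "jog_arm", "kwargs": {"gripper": [0.7,0.7,0.7,0.7,0.7,0.7,0.7,0.7], "offset": [[5,-5,0],[10,-9,0],[15,-10.7,0],[15,-10.7,-4],[15,-10.7,-9],[15,-10.7,-14],[15,-10.7,-16],[15,-10.7,-16]], "twist": [0,0,0,0,0,0,0,0]}}

```text
clock: 18.75
tcp_pos: [0.5785, -0.2158, 0.0681]
orientation: [-0.002, -0.0, 1.0, 0.001]
wrist_force: [-0.1, -0.2, 0.3]
finger_gap: 0.0597
grip_force: 0.0
```

Run:
```python
from h import *
s=env.get_state(); print(s['tcp_pos'],s['wrist_force'])
c=shot('wrist','w8.png'); blobs(c,box=(.54,.62,-.26,-.17),minpx=60)
```

```text
[ 0.5785059  -0.21584035  0.06809187] [-0.08737486 -0.21283405  0.27502842]
black [280. 246.] 2270 min [ 0.561 -0.235  0.002] max [ 0.6   -0.198  0.038] topmid [ 0.5804 -0.2164  0.035 ] rect [array([ 580.407, -216.241]), array([36.714, 38.083]), np.float64(87.671)]
```

View pics/w8.png

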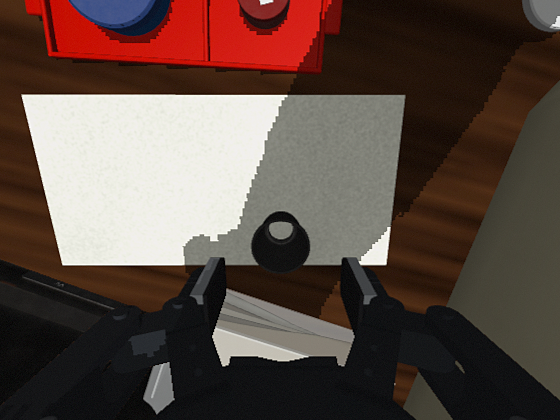

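The loupe at (280,245) is centred between the fingers, so I'll descend and grasp.

Request:
{"fn": "jog_arm", "kwargs": {"gripper": [0.7,0.7,0.7,0.6,0.4,0.3,0.3,0.3], "offset": [[0.1,0,-3],[0.1,0,-5.8],[0.1,0,-5.8],[0.1,0,-5.8],[0.1,0,-5.8],[0.1,0,-5.8],[0.1,0,-5.8],[0.1,0,-5.8]], "twist": [0,0,0,0,0,0,0,0], "squeeze": 30}}

```text
clock: 19.8
tcp_pos: [0.5826, -0.2177, 0.0146]
orientation: [0.002, -0.0, 1.0, -0.001]
wrist_force: [-0.5, 0.6, 6.8]
finger_gap: 0.0358
grip_force: 29.6
```

Request:
{"fn": "jog_arm", "kwargs": {"gripper": [0.3,0.3,0.3,0.3,0.3,0.3,0.3,0.3], "offset": [[0,0,0],[0,0,1],[0,0,4],[0,0,9],[0,0,14],[0,0,19],[0,0,22],[0,0,22]], "twist": [0,0,0,0,0,0,0,0]}}

```text
clock: 20.8
tcp_pos: [0.5824, -0.2178, 0.2361]
orientation: [0.003, 0.0, 1.0, -0.001]
wrist_force: [1.3, 1.0, -1.1]
finger_gap: 0.0359
grip_force: 30.1
```

Run:
```python
from h import *
s=env.get_state(); print(s['tcp_pos'],s['wrist_force'],s['finger_gap'],s['grip_force'])
c=shot('wrist','w9.png')
```

```text
[ 0.58239207 -0.21776136  0.23610991] [ 1.30142548  1.04109303 -1.12913657] 0.03587997887436384 30.107714012847282
```

View pics/w9.png

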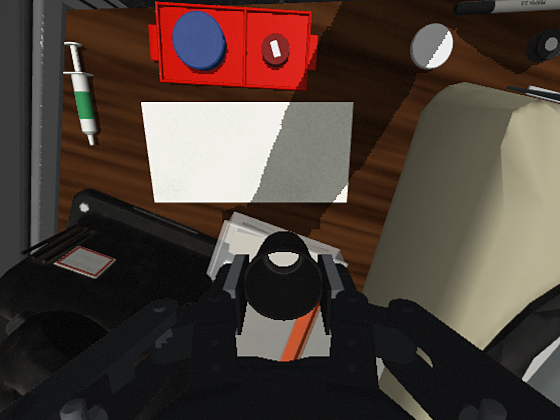

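The loupe is held upright, gap 36 mm, and the red kit is intact. Carrying it over to the green tray.

Request:
{"fn": "jog_arm", "kwargs": {"gripper": [0.3,0.3,0.3,0.3,0.3,0.3,0.3,0.3], "offset": [[-5,0,0],[-10,2,0],[-15.6,5,0],[-15.6,10,0],[-15.6,15,0],[-15.6,20,0],[-15.6,25,0],[-15.6,30,0]], "twist": [0,0,0,0,0,0,0,0]}}

```text
clock: 21.85
tcp_pos: [0.4237, 0.0845, 0.2307]
orientation: [-0.001, 0.0, 1.0, 0.0]
wrist_force: [0.3, 0.6, -1.0]
finger_gap: 0.0359
grip_force: 30.2
```

Request:
{"fn": "jog_arm", "kwargs": {"gripper": [0.3,0.3,0.3,0.3,0.3,0.3,0.3,0.3], "offset": [[0,5,0],[0,10,0],[0,15,0],[0,18.4,0],[0,18.4,-4],[0,18.4,-8],[0,18.4,-12],[0,18.4,-15]], "twist": [0,0,0,0,0,0,0,0]}}

```text
clock: 22.85
tcp_pos: [0.4226, 0.266, 0.0789]
orientation: [-0.002, -0.0, 1.0, -0.001]
wrist_force: [1.0, -0.8, -1.1]
finger_gap: 0.036
grip_force: 30.2
```

Request:
{"fn": "jog_arm", "kwargs": {"gripper": [0.3,0.3,0.3,0.3,0.3,0.3,0.3,0.3], "offset": [[0,0,-2],[0,0,-4],[0,0,-5.5],[0,0,-6.2],[0,0,-6.4],[0,0,-6.4],[0,0,-6.4],[0,0,-6.4]], "twist": [0,0,0,0,0,0,0,0]}}

```text
clock: 23.85
tcp_pos: [0.4254, 0.2671, 0.0188]
orientation: [0.0, -0.0, 1.0, 0.0]
wrist_force: [-0.2, 0.6, -1.4]
finger_gap: 0.0358
grip_force: 30.2
```

Request:
{"fn": "jog_arm", "kwargs": {"gripper": [0.3,0.3,0.3,0.5,0.55,0.55,0.55,0.55], "offset": [[0,0,-0.1],[0,0,-0.1],[0,0,-0.1],[0,0,-0.1],[0,0,-0.1],[0,0,-0.1],[0,0,1],[0,0,4]], "twist": [0,0,0,0,0,0,0,0]}}

```text
clock: 24.85
tcp_pos: [0.4238, 0.2664, 0.058]
orientation: [-0.001, 0.0, 1.0, -0.001]
wrist_force: [0.6, 0.2, 0.1]
finger_gap: 0.0469
grip_force: 0.0
```

Request:
{"fn": "jog_arm", "kwargs": {"gripper": [0.55,0.55,0.55,0.55,0.55,0.55,0.55,0.55], "offset": [[0,0,4],[0,0,9],[0,0,14],[0,0,17],[0,0,17],[0,-6,17],[0,-12,17],[0,-18,17]], "twist": [0,0,0,0,0,0,0,0]}}

```text
clock: 25.85
tcp_pos: [0.4241, 0.0856, 0.2274]
orientation: [-0.001, -0.001, 1.0, -0.0]
wrist_force: [1.1, -0.0, -0.4]
finger_gap: 0.0465
grip_force: 0.0
```

Run:
```python
from h import *
C=shot('side'); blobs(C,box=(.36,.5,.15,.42),minpx=40)
W=world(C)
for n,(x,y) in {'g':(.43,.35),'l':(.4255,.267)}.items():
    k=(abs(W[...,0]-x)<.032)&(abs(W[...,1]-y)<.03)&(W[...,2]>.013)&(W[...,2]<.06); p=W[k]; print(n,p.min(0).round(3),p.max(0).round(3))
S=shot('scene'); blobs(S,box=(.36,.5,-.4,.42))
a=cv2.resize(C['image'][150:340,140:400],(780,570)); cv2.imwrite('pics/f1.png',a[:,:,::-1])
```

```text
green [199. 296.] 1964 min [0.383 0.197 0.002] max [0.479 0.395 0.041] topmid [0.4282 0.3014 0.0237] rect [array([431.253, 296.385]), array([197.191,  90.419]), np.float64(86.469)]
black [215. 277.] 298 min [0.405 0.246 0.007] max [0.443 0.287 0.041] topmid [0.4236 0.2665 0.0379] rect [array([423.383, 266.66 ]), array([32.036, 40.152]), np.float64(39.757)]
g [0.415 0.335 0.013] [0.447 0.366 0.024]
l [0.403 0.246 0.013] [0.443 0.287 0.043]
red [206. 299.] 1832 min [ 0.385 -0.37   0.002] max [ 0.474 -0.181  0.027] topmid [ 0.4295 -0.2755  0.0165] rect [array([ 427.966, -274.78 ]), array([188.707,  83.386]), np.float64(86.766)]
green [299. 115.] 1130 min [0.381 0.204 0.002] max [0.473 0.397 0.044] topmid [0.4286 0.2963 0.0274] rect [array([426.712, 300.821]), array([191.501,  83.736]), np.float64(86.579)]
blue [195. 311.] 477 min [ 0.4   -0.337  0.02 ] max [ 0.452 -0.283  0.031] topmid [ 0.4264 -0.3103  0.0278] rect [array([ 426.308, -310.644]), array([52.699, 52.59 ]), np.float64(39.211)]
black [305. 104.] 31 min [0.418 0.331 0.002] max [0.445 0.346 0.019] topmid [0.432  0.3371 0.0171] rect [array([432.373, 337.366]), array([26.277, 11.589]), np.float64(11.476)]
black [293. 118.] 166 min [0.405 0.245 0.004] max [0.44  0.286 0.044] topmid [0.4228 0.2653 0.0395] rect [array([423.808, 265.276]), array([32.123, 41.318]), np.float64(21.763)]
black [266. 178.] 111 min [0.411 0.056 0.002] max [0.444 0.09  0.021] topmid [0.4287 0.0718 0.0179] rect [array([427.679,  73.668]), array([31.087, 35.426]), np.float64(3.708)]
black [239. 200.] 71 min [ 0.382 -0.033  0.002] max [0.398 0.013 0.017] topmid [ 0.3917 -0.0135  0.0139] rect [array([391.345,  -9.866]), array([14.491, 47.081]), np.float64(5.85)]
```

View pics/f1.png

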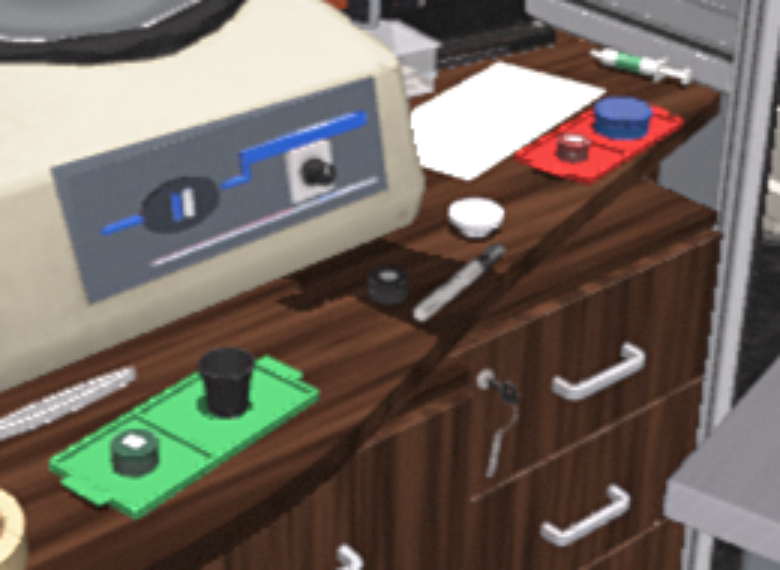

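Everything stands upright in its compartment: the green mount at (134,452), the loupe at (227,380), the red mount at (572,147) and the tin at (622,117). The black mount and anvil are where they were.

```bash
python3 -c "
from workcell import env; print(env.hand_in())"
```

```text
the job is handed in; nothing more can be done
None
```

Both kits are made up and the job is handed in: the final pictures show all four items upright in their compartments and the black mount and anvil where they were, at about 26 s on the robot's clock.

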